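Show the trainee the run to weld

ROBOT

A 6-joint arm with a two-finger parallel gripper is mounted at the origin on the work surface. World frame = base frame: x ahead of the robot, y to its left, z up, the work surface at z = 0. Lengths are in mm, angles in degrees, forces in N, time in s.
With the tool pointing down it reaches from about 325 to 925 mm from the base axis. Payload 3.1 kg.
Tool frame: the origin (TCP) lies at the very end of the fingers, on their centre line; the grasp point (between the pads) lies grasp_offset behind it (grasp_offset is the distance from the TCP to the grasp point, in mm); z points along the fingers, x is the direction in which the jaws open and shut, and the axes are right-handed (so a half turn about z gives the same grasp; the last joint's range is limited). The gripper opens to 85 mm and grips with 20 to 120 N. Pads are 22 mm wide; open, the fingers measure 114 mm over their backs; the gripper's body (76 mm by 85 mm) begins 54 mm behind the grasp point. The pads swing forward as they close: fully open they stand 13 mm farther back than shut.
Start: joints at [-6.429, 12.427, 92.441, -0, 75.132, -6.429], TCP at [625.011, 0.021, 231.3] pointing down, gripper open.
Joint ranges: [-157.48, 157.48], [-44.54, 120.13], [17.64, 146.25], [-64.5, 244.5], [7.68, 150.69], [-147.95, 147.95]. Speed limits (degrees/s): [159.86, 159.86, 180, 180, 180, 180].

INTERFACE

Orientations are given as [roll, pitch, yaw] about the fixed x, y, z axes, in that order (R = Rz(yaw) Ry(pitch) Rx(roll)).
In Python, from station import * gives the robot as it stands. Calls block until the motion is done:
- goto(position, orientation): joint-space move of the TCP to a pose.
- move_l(position, attitude=None, speed=150): straight line of the TCP; attitude=None keeps the orientation; speed is the mean speed in mm/s.
- move_j(angles): joint-space move.
- grip(opening, squeeze=None): finger opening in mm; squeeze is the grip in N (None keeps the last); returns when the fingers have stopped.
- wait(seconds).
- solve_ik(position, orientation): joint angles nearest the present ones, or None.
- get_obs(): the state.
- get_image(name): name is "scene" or "side" or "wrist"; returns the picture (384x512x3 uint8, red, green, blue); there is no depth.
- get_calibration(name): a dict with "fx", "fy", "cx", "cy" (pixels), "D" ([k1, k2, p1, p2, k3] as OpenCV has them; the pictures are not rectified), "R" (3x3) and "t" (3): a world point X has camera coordinates R X + t; the wrist camera has in their place "mount" (4x4, takes a point from camera to tool coordinates, whose origin is the TCP and whose axes are the tool frame's). Camera axes: x right, y down, z forward; pixel columns grow to the right and rows downward; lengths in mm; the calibration is good to about 2 mm. A picture is of the moment at which its call begins: read the wrist's pose just before it. get_calibration takes no time and is no camera call.
A pose or a line that the arm cannot do raises Unreachable and nothing moves.
- sign_off(): hands the job in, once; it reports no verdict.
Trained networks look in the newest picture that a camera, given by its name, has taken for a name from the list of things; names that differ only in an ending like _2 or _b are one class to them, and where a whole thing is asked for, a point or a joint stands for the part that bears it (a point fixed in the world has none). Each returns a list of dicts, best first, with "score" (0 to 1); they miss things now and then, are a little off and sometimes report something else, mostly with a low value. They report only what shows in the picture. A call takes as long as a camera call.
- spot_in(name, camera): "extent" ([centre column, centre row, width, height] in pixels, round what is visible of it).
- regions_of(name, camera): "region" (384x512 bool, what is visible of it) and "extent" ([centre column, centre row, width, height] in pixels, round what is visible of it).
The state is a dict: "t": time; "joint_pos": joint angles; "qvel": joint speeds; "effort": joint torques, N m; "tcp_pos": TCP position; "ee_rot": TCP orientation; "wrist_force": force on the tool from outside, world axes, zero at the start; "moment": the same for the moment, N m; "grip_width": finger opening in mm.
Only numpy, scipy, OpenCV 4.12 (cv2) and the standard library are available. Lean on these libraries where they do the work, as an engineer would, in place of code of your own. Each camera call takes 0.05 s, during which the arm holds its last target.

TASK

Show the trainee the run to weld on the V-groove butt joint: with the fingertips pointing straight down about a centimetre above the plates, point at the tack at the yellow-marked end for two seconds, follow the groove slowly at that height, about two centimetres a second, to the tack at the other end, and finish there, still pointing at that tack for two seconds. Touch nothing: the joint and everything else on the bench must stay as it lies.

Things in the scene. Friction and masses are not known exactly. Their poses are not given: they have to be found in the camera images.
- butt_joint: The piece to weld, the only one with a V groove: two dark flat steel plates, together 150 x 104 x 10, loose on the grate at any yaw in any place of the row. Bright strips flank the open groove (15 wide), a tack in it near each end; two yellow dashes beside the groove mark the starting end. Origin: centre of the underside; x along the groove from marked to unmarked end, z up.
- seam_start (a point): The tack at the yellow-marked end of the V groove: on the groove's centre line, level with the top face of the plates (42 above the bench), 65 from the piece's middle and 10 from the end of the plates.
- seam_end (a point): The tack at the unmarked end of the V groove: on the centre line, level with the top face of the plates, 130 from seam_start in a straight line and 10 from the end of the plates.
- grate: Bar grate of rusty round bars in a flat frame, 480 x 830, its top 32 above the bench; joints, offcuts, pipe stub and magnet stand on it, none reaching over 92 above the bench. Other equipment stands outside it along the back (tubes to 85 high, vice to 165) and sides of the bench. Origin: centre of the underside.
- tee_joint: Other practice piece: T-joint. Base plate 120 x 80 x 8 with an upright plate 120 x 8 x 50 along its middle, so 58 high; dark steel with yellow marks at one end. Leave alone. Origin: centre of the underside; x runs along the upright.
- lap_joint: Other practice piece: lap joint of two 8 mm plates, one lapped over the other, 120 x 84, 16 high at the upper plate; dark steel, bright strip, yellow marks at one end, no groove. Leave alone. Origin: underside, near the middle; x runs along the lap.
- offcut_a: Dark square-tube offcut 80 x 40 x 40 lying on its side. Leave alone. Origin: centre of the underside.
- offcut_b: Rusty square-tube offcut 80 x 40 x 40 lying on its side. Leave alone. Origin: centre of the underside.
- pipe_stub: Rusty pipe stub standing on end, 60 diameter, 60 high. Leave alone. Origin: centre of the underside.
- magnet: Flat triangular welding magnet with red faces, corners 50 from the middle, 20 high. Leave alone. Origin: centre of the underside.
- chipping_hammer: Chipping hammer with a black grip, 270 long, 28 high, lying on the bench to the robot's right. Leave alone. Origin: middle of its length, on the bench.
- wire_brush: Wire brush with a wooden back, 260 long, 39 high, lying on the bench to the robot's left. Leave alone. Origin: middle of its length, on the bench.

How it is judged (in metres and radians):
On the way, in this order (a step that is already met when the one before it is completed fails the run):
1. the fingertips point at the tack at the yellow-marked end from just above, and dwell (horizontal distance between the grasp point and seam_start below 0.018 m and z of the grasp point in the frame of butt_joint below 0.065 m), for 1.2 s.
2. the fingertips follow the groove slowly, just above it (first part) (x of the grasp point in the frame of butt_joint between -0.0465 and -0.0185 m and y of the grasp point in the frame of butt_joint between -0.016 and 0.016 m and z of the grasp point in the frame of butt_joint below 0.065 m), for 0.35 s.
3. the fingertips follow the groove slowly, just above it (middle) (x of the grasp point in the frame of butt_joint between -0.014 and 0.014 m and y of the grasp point in the frame of butt_joint between -0.016 and 0.016 m and z of the grasp point in the frame of butt_joint below 0.065 m), for 0.35 s.
4. the fingertips follow the groove slowly, just above it (last part) (x of the grasp point in the frame of butt_joint between 0.0185 and 0.0465 m and y of the grasp point in the frame of butt_joint between -0.016 and 0.016 m and z of the grasp point in the frame of butt_joint below 0.065 m), for 0.35 s.
5. the fingertips point at the tack at the other end from just above, and dwell (horizontal distance between the grasp point and seam_end below 0.018 m and z of the grasp point in the frame of butt_joint below 0.065 m), for 1.2 s.
At the end, for the whole second after the job is handed in: The grasp point between the fingers is still over the tack at the unmarked end (within 18 mm sideways, at most 55 mm above the plates' top face), after having dwelt 1.2 s within 18 mm of the marked tack and followed the groove within 16 mm sideways; every loose thing is within 4 mm of where it lay (all of step 5 and linear speed of butt_joint below 0.01 m/s and distance of each of butt_joint, tee_joint, lap_joint, offcut_a, offcut_b, pipe_stub, magnet, chipping_hammer, wire_brush from where it was at the start of the episode below 0.004 m); the robot touches nothing.
It fails at once if the robot touches the butt joint (contact force between any of the fingers, the arm and butt_joint above 0.3 N).
It fails at once if the robot touches another thing on the bench, the grate or the equipment (contact force between any of the arm, the fingers and anything else above 0.3 N).
It fails at once if a piece or bystander is moved, lifted or carried (distance of any of butt_joint, tee_joint, lap_joint, offcut_a, offcut_b, pipe_stub, magnet, chipping_hammer, wire_brush from where it was at the start of the episode above 0.004 m).
It also fails if it takes over 48 s, if anything falls off the work surface, if the arm or the gripper's body presses on something with over 40 N, if the wrist force passes 120 N, or if a joint passes its speed limit or range.

## Working session

There is one attempt and no reset: what is moved stays moved. The work goes in short steps, each a Python script; the robot and the scene stay as the last script left them, time stands still between calls to the robot, and variables do not carry over. Pictures are saved under pics/ and viewed, and the job is handed in when it is done.

```bash
mkdir -p pics; python3 - <<'E'
from station import *
import cv2
o=get_obs();print({k:o[k] for k in('t','tcp_pos','ee_rot','grip_width')}, [k for k in o])
try: print(grasp_offset)
except Exception as e: print(e)
for c in("scene","side","wrist"):
    im=get_image(c);cv2.imwrite(f"pics/{c}0.png",im[...,::-1])
    for n in("butt_joint",):
        for d in spot_in(n,c):print(c,n,d)
    print(get_calibration(c))
E
ls
```

```text
{'t': 0.0, 'tcp_pos': array([6.24191519e+02, 9.65241662e-02, 2.29959454e+02]), 'ee_rot': array([-1.79983038e+02,  1.37982036e-01, -1.92988612e-03]), 'grip_width': 85.66852144084991} ['t', 'joint_pos', 'qvel', 'effort', 'tcp_pos', 'ee_rot', 'wrist_force', 'moment', 'grip_width']
18.700000000000003
scene butt_joint {'extent': [329.4, 208.5, 47.9, 51.8], 'score': 0.91}
scene butt_joint {'extent': [135.1, 144.7, 41.0, 56.8], 'score': 0.7}
{'fx': 452.47894745720464, 'fy': 452.47894745720464, 'cx': 256.32354002754374, 'cy': 192.62886621590462, 'D': array([-0.06402278,  0.        ,  0.        ,  0.        ,  0.        ]), 'R': array([[-0.50142059,  0.86520165,  0.00186862],
       [ 0.74108027,  0.43059966, -0.51515431],
       [-0.44651698, -0.25692418, -0.85709541]]), 't': array([ 312.85529578, -403.41815434, 1862.90365149])}
side butt_joint {'extent': [180.1, 205.2, 37.5, 31.5], 'score': 0.74}
{'fx': 480.6587435637754, 'fy': 480.6587435637754, 'cx': 254.8395700203672, 'cy': 185.45711384554835, 'D': array([-0.20856544,  0.        ,  0.        ,  0.        ,  0.        ]), 'R': array([[ 0.1597862 , -0.98703163, -0.01539266],
       [-0.5909716 , -0.08315652, -0.80239489],
       [ 0.79070914,  0.13730825, -0.59659493]]), 't': array([-128.50648816,  411.58296404, 1356.66368533])}
wrist butt_joint {'extent': [136.8, 5.1, 146.9, 9.4], 'score': 0.95}
{'fx': 274.70205883789356, 'fy': 274.70205883789356, 'cx': 253.99630851106954, 'cy': 190.15828050051516, 'D': array([0.01799721, 0.        , 0.        , 0.        , 0.        ]), 'mount': array([[ 9.99999535e-01,  8.37971969e-04,  4.77453660e-04,
         2.71532579e-01],
       [-9.41189839e-04,  9.55972226e-01,  2.93455647e-01,
        -7.55366301e+01],
       [-2.10524831e-04, -2.93455960e-01,  9.55972570e-01,
        -1.42768462e+02],
       [ 0.00000000e+00,  0.00000000e+00,  0.00000000e+00,
         1.00000000e+00]])}
pics
```

View pics/scene0.png

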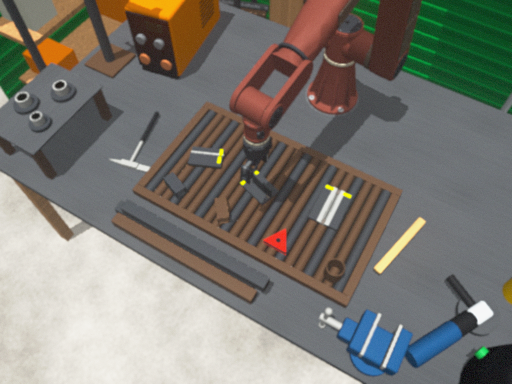

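View pics/side0.png

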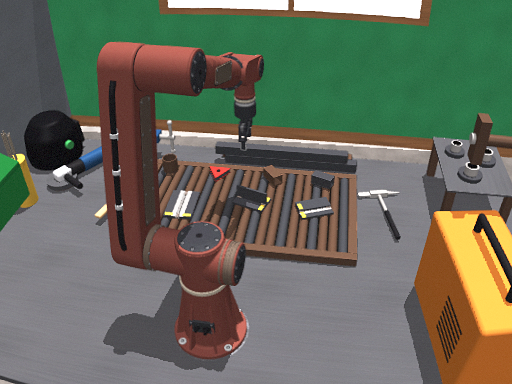

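View pics/wrist0.png

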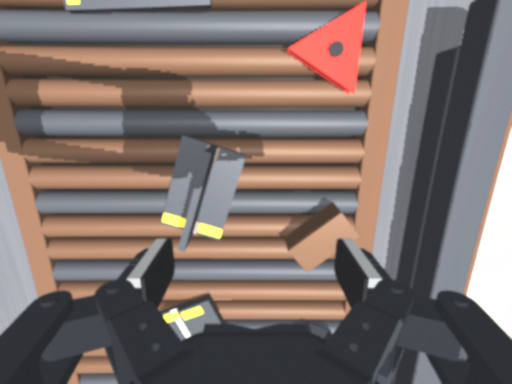

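The scene view shows the butt joint at about (329,208): two bright strips and yellow dashes at the upper end, around (338,191). The tee is at (258,187) and the lap joint at (208,157). I'll locate the butt joint, then look at it from above.

```bash
cat > h.py <<'E'
from station import *
import numpy as np, cv2
from scipy.spatial.transform import Rotation as Ro
def K(c):return np.array([[c['fx'],0,c['cx']],[0,c['fy'],c['cy']],[0,0,1]])
def pose(name,o=None):
    c=get_calibration(name)
    if 'R' in c: return c['R'],c['t'],c
    T=np.eye(4);T[:3,:3]=Ro.from_euler('xyz',o['ee_rot'],degrees=True).as_matrix();T[:3,3]=o['tcp_pos']
    M=np.linalg.inv(T@c['mount']);return M[:3,:3],M[:3,3],c
def ray(name,px,z,o=None):
    R,t,c=pose(name,o)
    n=cv2.undistortPoints(np.array(px,float).reshape(-1,1,2),K(c),c['D']).reshape(-1,2)
    d=np.c_[n,np.ones(len(n))]@R; C=-R.T@t
    return C+d*((z-C[2])/d[:,2])[:,None]
def proj(name,X,o=None):
    R,t,c=pose(name,o)
    return cv2.projectPoints(np.array(X,float).reshape(-1,1,3),cv2.Rodrigues(R)[0],t,K(c),c['D'])[0].reshape(-1,2)
E
python3 - <<'E'
from h import *
print(ray('scene',[[329,208],[338,191],[322,221],[258,187]],42).round(0))
print(ray('side',[[180,205],[178,215]],42).round(0))
print(proj('scene',[get_obs()['tcp_pos']]))
# seg
get_image('scene')
for d in regions_of('butt_joint','scene'):
    m=d['region'];print(d['score'],d['extent']);ys,xs=np.nonzero(m);
    P=ray('scene',np.c_[xs,ys],40);print(P.mean(0),cv2.minAreaRect(P[:,:2].astype(np.float32)))
E
```

```text
[[515. 223.  42.]
 [437. 221.  42.]
 [572. 224.  42.]
 [563. -28.  42.]]
[[487. 225.  42.]
 [431. 216.  42.]]
[[256.35266257 173.26465422]]
0.84 [330.1, 208.4, 46.9, 50.9]
[504.84184849 223.82430465  40.        ] ((502.43255615234375, 223.5918731689453), (160.76025390625, 106.62786102294922), 2.2926230430603027)
0.6 [258.7, 188.2, 42.4, 34.7]
[561.33514889 -21.24172434  40.        ] ((559.3718872070312, -26.744041442871094), (123.8491439819336, 82.35760498046875), 71.45433807373047)
0.4 [176.4, 186.4, 17.4, 25.1]
[ 702.97038989 -284.60490225   40.        ] ((701.15966796875, -285.12548828125), (102.31881713867188, 44.82929229736328), 63.90768814086914)
```

The footprint of 161 x 107 mm matches butt_joint, at about (503,224) with yaw near 0. I'll move over it for a wrist view.

```bash
python3 - <<'E'
from h import *
goto([505,235,270],[180,0,0]); wait(0.3)
o=get_obs(); im=get_image('wrist'); cv2.imwrite('pics/w1.png',im[...,::-1])
print(o['t'],o['tcp_pos'],o['ee_rot'],o['joint_pos'])
for d in regions_of('butt_joint','wrist'): print(d['score'],d['extent'])
np.savez('w1.npz',im=im,p=o['tcp_pos'],r=o['ee_rot'])
E
```

```text
1.7417 [505.51900561 234.09763278 269.68904814] [ 1.79986001e+02  2.55514735e-02 -9.64897470e-02] [ 1.76327050e+01  2.46152714e+00  9.93536969e+01 -5.67260415e-03
  7.82133769e+01  1.77303518e+01]
0.72 [248.6, 167.3, 116.3, 75.8]
```

View pics/w1.png

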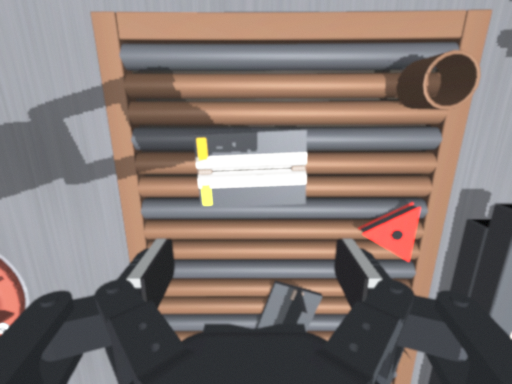

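The wrist view shows the joint clearly. The yellow dashes are at (202,148) and (206,195), so the marked end is on the left. The groove runs along row ~170, with tacks near (208,172) and (298,167). Now the pose.

```bash
python3 - <<'E'
from h import *
z=np.load('w1.npz');im=z['im'];o={'tcp_pos':z['p'],'ee_rot':z['r']}
c=im[110:225,180:325];cv2.imwrite('pics/w1c.png',cv2.resize(c,None,fx=5,fy=5,interpolation=cv2.INTER_CUBIC)[...,::-1])
get_image('wrist'); m=regions_of('butt_joint','wrist')[0]['region'];ys,xs=np.nonzero(m)
P=ray('wrist',np.c_[xs,ys],42,o);print(cv2.minAreaRect(P[:,:2].astype(np.float32)))
# bright strips
g=(im.min(2)>170);g[:120]=0;g[215:]=0;g[:,:185]=0;g[:,320:]=0
ys,xs=np.nonzero(g);P=ray('wrist',np.c_[xs,ys],42,o)[:,:2]
r=cv2.minAreaRect(P.astype(np.float32));print('strips',r,len(xs))
v=cv2.fitLine(P.astype(np.float32),cv2.DIST_L2,0,.01,.01).ravel();print(v)
print(ray('wrist',[[208,171],[297,168],[202,148],[206,195]],42,o))
E
```

```text
((501.70758056640625, 224.4883575439453), (152.2002410888672, 105.6298599243164), 2.2746379375457764)
strips ((505.9695129394531, 231.67132568359375), (109.71479797363281, 161.11122131347656), 81.79837799072266) 4630
[9.7967958e-01 2.0056909e-01 5.1196951e+02 2.3220024e+02]
[[442.33738894 223.56450139  42.        ]
 [564.99787122 227.70833706  42.        ]
 [435.87226459 255.2610066   42.        ]
 [437.76098439 188.72108758  42.        ]]
```

View pics/w1c.png

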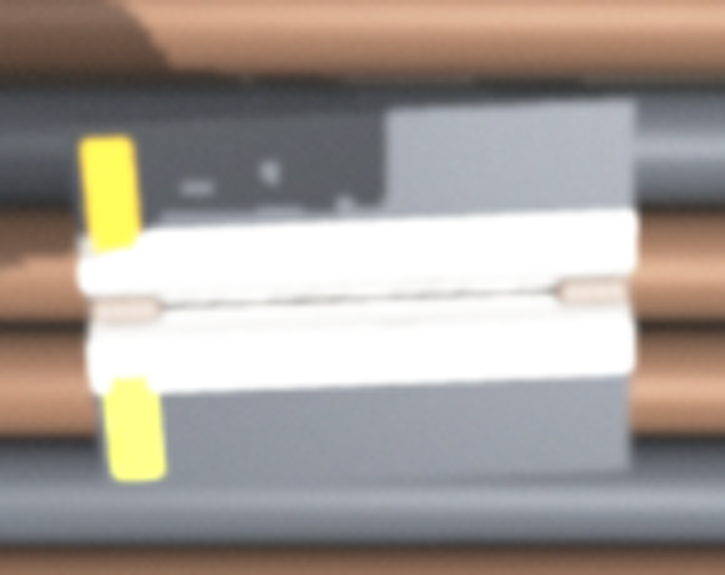

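```bash
python3 - <<'E'
from h import *
z=np.load('w1.npz');o={'tcp_pos':z['p'],'ee_rot':z['r']}
P=ray('wrist',[[204.6,171.4],[298.2,167.8]],42,o);d=P[1]-P[0];print(P,np.hypot(*d[:2]),np.degrees(np.arctan2(d[1],d[0])))
mid=P.mean(0);u=d/np.linalg.norm(d);
# cross-check with scene camera
S=mid-65*u;E=mid+65*u
print(S,E,mid);print('scene px',proj('scene',[S,E]).round(1))
im=get_image('scene')
for q in proj('scene',[S,E]): cv2.circle(im,tuple(int(round(v*8)) for v in q),12,(255,0,0),1,cv2.LINE_AA,3)
cv2.imwrite('pics/s2.png',cv2.resize(im[160:260,270:390],None,fx=5,fy=5,interpolation=cv2.INTER_CUBIC)[...,::-1])
np.save('SE.npy',[S,E])
print(solve_ik([*S[:2],53],[180,0,0]),solve_ik([*E[:2],53],[180,0,0]))
E
```

```text
[[437.61850501 223.0000309   42.        ]
 [566.63411667 227.98719574  42.        ]] 129.1119663933238 2.2136956660580505
[437.17481957 222.98288001  42.        ] [567.07780211 228.00434663  42.        ] [502.12631084 225.49361332  42.        ]
scene px [[338.5 191.2]
 [323.7 220.5]]
[ 1.88236073e+01  9.80282775e+00  1.17210586e+02 -2.54444375e-14
  5.29865863e+01  1.88236073e+01] [ 1.53270583e+01  2.25249080e+01  1.00671686e+02 -2.54444375e-14
  5.68034059e+01  1.53270583e+01]
```

View pics/s2.png

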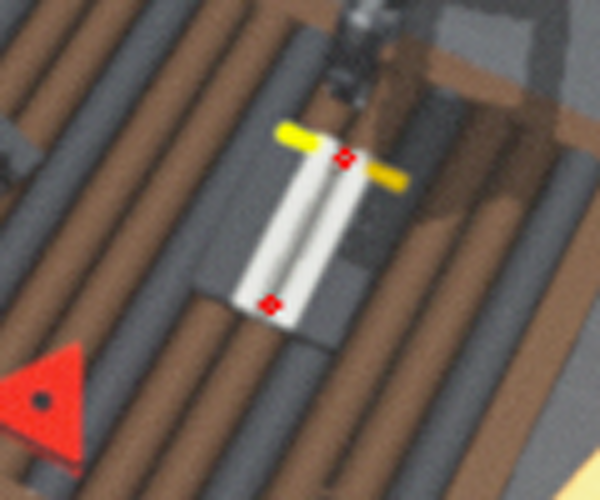

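The measured tack spacing is 129.1 mm against the stated 130. In the scene camera both points land on the groove ends: start between the yellow dashes at (338,191), end at (324,220). Next I'll narrow the fingers, come down in two stages and correct the height from the reading.

```bash
python3 - <<'E'
from h import *
S,E=np.load('SE.npy')
grip(8)
goto([*S[:2],150],[180,0,0]); move_l([*S[:2],75],speed=80); wait(.3)
o=get_obs();print(o['t'],o['tcp_pos'],o['ee_rot'],o['grip_width'],o['wrist_force'])
im=get_image('wrist');cv2.imwrite('pics/w3.png',im[...,::-1])
im=get_image('side');cv2.imwrite('pics/sd3.png',cv2.resize(im[130:280,120:320],None,fx=4,fy=4)[...,::-1])
E
```

```text
4.7 [437.47040594 223.08470546  75.43117579] [-1.79985478e+02 -4.68548755e-02  2.16741616e-03] 7.724046362228923 [-0.55631696  0.00240873  1.18481914]
```

View pics/w3.png

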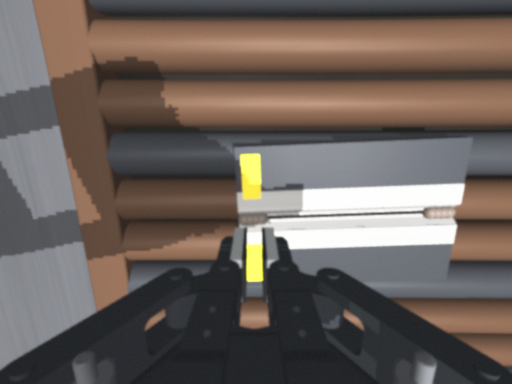

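View pics/sd3.png

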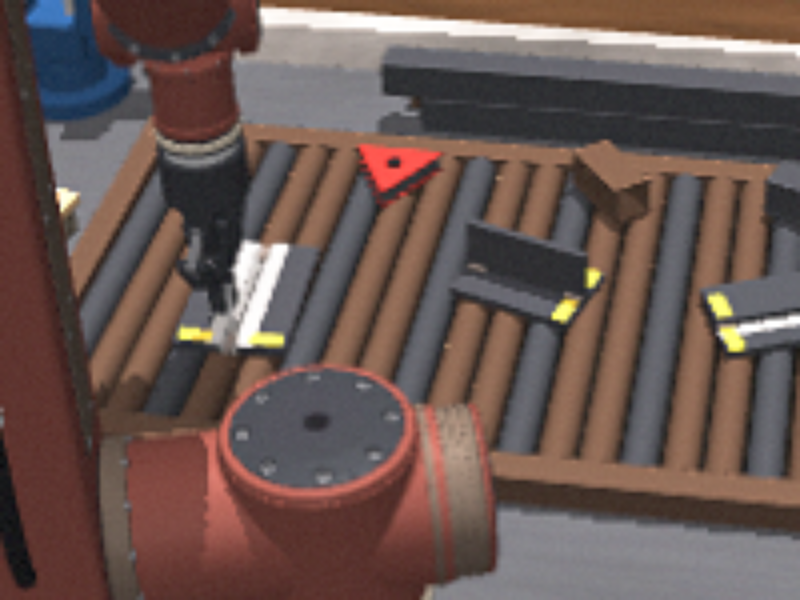

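The wrist view shows the tacks at (254,219) and (440,213), with the narrowed fingers just in front of the marked tack. I'll re-check those pixels while going down.

```bash
python3 - <<'E'
from h import *
S,E=np.load('SE.npy')
o=get_obs();print(ray('wrist',[[254,219],[440,213]],42,o),S,E)
move_l([*S[:2],53],speed=40); wait(2.2)
o=get_obs();print(o['t'],o['tcp_pos'],o['wrist_force'])
move_l([*E[:2],53],speed=20)
o=get_obs();print(o['t'],o['tcp_pos'],o['wrist_force'])
wait(2.2)
o=get_obs();print(o['t'],o['tcp_pos'],o['ee_rot'],o['wrist_force'])
im=get_image('wrist');cv2.imwrite('pics/w4.png',im[...,::-1])
im=get_image('scene');cv2.imwrite('pics/s4.png',cv2.resize(im[140:290,250:410],None,fx=4,fy=4)[...,::-1])
E
```

```text
[[437.71924926 223.65557021  42.        ]
 [564.62492885 228.33491959  42.        ]] [437.17481957 222.98288001  42.        ] [567.07780211 228.00434663  42.        ]
7.7 [437.16163034 222.96908638  52.99410546] [-0.30830948  0.22430625  0.70899262]
14.35 [567.06339381 228.0062659   52.99797689] [-0.12657282 -0.33014405  0.36203444]
16.55 [567.06392637 228.01680964  52.99391282] [-1.79998820e+02  1.30048025e-03 -1.03058863e-03] [0.42757835 0.08283925 0.44405167]
```

View pics/w4.png

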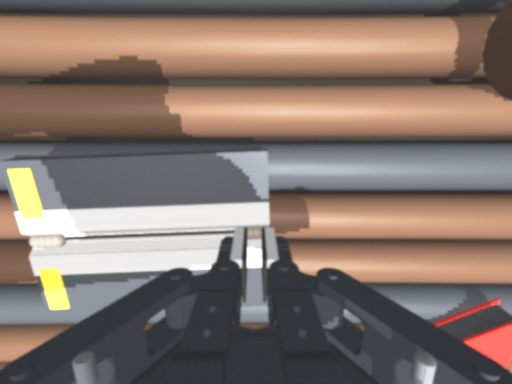

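View pics/s4.png

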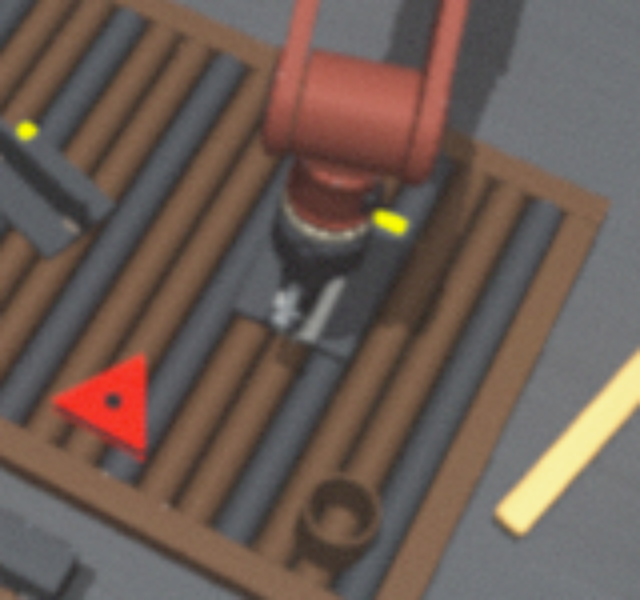

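The fingertips are over the end tack, seen at (254,232) between the fingers in the wrist view. The piece hasn't moved, so I'm handing in.

```bash
python3 - <<'E'
from h import *
o=get_obs();print(ray('wrist',[[254,232],[48,241]],42,o))
sign_off()
E
```

```text
[[567.42330051 229.48177078  42.        ]
 [440.97158839 223.59606612  42.        ]]
the job is handed in; nothing more can be done
```

I showed the trainee the weld run and handed the job in at about 16.7 s of the 48 s allowed; `sign_off` gives no verdict.

- **Run:** I narrowed the fingers to 8 mm and pointed straight down at the yellow-marked tack at (437, 223) for 2.2 s. I then followed the groove at 20 mm/s to the other tack at (567, 228) and held there for 2.2 s. The fingertips read 11 mm above the plates at both ends.
- **Position checks:** The tack spacing measured 129.1 mm against the 130 mm given. A last wrist-camera look put the end tack within 2 mm of where the fingers point. An earlier close look put it 2.5 mm nearer, and a rough reading of the start tack at the frame edge was about 4 mm off. All are well inside the 18 mm allowed.
- **Contact checks:** Wrist-force readings at the ends of the run stayed below 1 N, the size of the noise in free air. I saw nothing displaced in the last pictures, but I did not measure each loose item against its starting position.

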